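# Seat the ledge's stop peg by feel

## Task

Draw the orange-headed stop peg out of its wooden parking block and plant it upright in the blind hole of the black plate in the aluminium frame, fully home with its collar flat on the plate, then let go, so that it can keep the tiffin carrier from creeping along the ledge. The hole is unmarked and hard to see, so you will have to feel for it by sliding the tip lightly over the plate: never press the peg on the plate or frame with more than 35 N. Leave everything else on the ledge where it stands.

Things in the scene. Friction and masses are not known exactly. Their poses are not given: they have to be found in the camera images.
- peg: the loose stop peg, about 60 g, standing upright in the block at the start. Origin at the centre of its tip (lower end), z up along the peg. Round steel shank 10 mm in diameter, 20 mm long, its end tapered over 1.8 mm to a 7 mm flat; a steel collar 23 mm in diameter from 20 to 24 mm above the tip; an orange head from 24 to 60 mm above the tip
- peg_head (a point): centre of the top of the peg's head, on its axis 60 mm above the tip. The head is square, 16 x 16 mm and 36 mm tall, of orange plastic, its sides along the peg's x and y: grip the peg here
- peg_collar (a point): point on the peg's axis at the underside of its collar, 20 mm above the tip
- block: wooden parking block, fixed, 60 x 60 mm, 40 mm high, origin at the centre of its underside, z up. The peg stands in a round 13 mm hole, 22 mm deep, at its centre; its collar rests on the block's top and its tip is 20 mm below that
- socket: aluminium frame, fixed on the ledge, 150 mm (its x) by 110 mm (its y), 28 mm high, origin at the centre of its underside, z up. In its middle is a window 86 mm (x) by 64 mm (y) that shows a fixed, rigid, flat black plastic plate, its face 2 mm below the frame's top
- face (a point): centre of the window, on the plate's face, 26 mm above the ledge. The plate has one unmarked blind hole, 12 mm in diameter with a 1 mm chamfer, 23 mm deep, straight down. It lies elsewhere each time: its centre is up to 12 mm along the frame's x and up to 5 mm along its y, either way, from this point. Home means the collar on the face, the tip 20 mm below it
- tiffin: closed three-tier stainless tiffin carrier, 125 mm diameter, 216 mm high, loose, origin at the centre of its underside; leave alone
- jar: squat glass jar with steel screw lid, 80 mm diameter, 78 mm high, loose, origin at the centre of its underside; leave alone
- dish: blue ceramic bowl, 110 mm diameter, 40 mm high, loose, origin at the centre of its underside; leave alone
- comb: wooden comb lying flat, 165 mm long (its y), 39 mm wide, 7 mm thick, loose, origin under its centre; leave alone
- remote: yellow gate remote with black rubber button, 64 x 36 x 14 mm, loose, origin under its centre; leave alone
- carabiner: aluminium carabiner lying flat, 89 mm long (its x), 49 mm wide, 9 mm thick, loose, origin under its middle; leave alone
Things that resemble listed ones, but are neither listed nor needed, are in the scene too. What is shaped like the socket but green or yellow is not meant.

How it is judged (in metres and radians):
On the way:
1. the peg is drawn clear out of the parking block (z of peg in the frame of block above 0.043 m), for 0.1 s.
At the end, for the whole second after the job is handed in: the peg stands in the plate's hole inside the frame's window, fully home (tip at least 17.5 mm below the plate's face), upright within 4 degrees, at rest and not held (x of peg in the frame of socket between -0.03 and 0.03 m and y of peg in the frame of socket between -0.022 and 0.022 m and z of peg in the frame of socket below 0.0085 m and angle between peg's own z axis and vertical below 0.07 rad and contact force between the fingers and peg below 0.1 N and linear speed of peg below 0.02 m/s); the robot touches nothing.
It fails at once if the peg is pressed on the plate or frame with more than 35 N (contact force between peg and socket above 35 N).
It fails at once if one of the other loose things (tiffin carrier, jar, bowl, comb, remote, carabiner) is moved by more than 15 mm (distance of any of tiffin, jar, dish, comb, remote, carabiner from where it was at the start of the episode above 0.015 m).
It also fails if it takes over 67 s, if anything falls off the work surface, if the arm or the gripper's body presses on something with over 40 N, if the wrist force passes 120 N, or if a joint passes its speed limit or range.

## Robot

A 6-joint arm with a two-finger parallel gripper is mounted at the origin on the work surface. World frame = base frame: x ahead of the robot, y to its left, z up, the work surface at z = 0. Lengths are in mm, angles in rad, forces in N, time in s.
With the tool pointing down it reaches from about 275 to 750 mm from the base axis. Payload 10.2 kg.
Tool frame: the origin (TCP) lies on the centre line of the jaws, within the pads' length; the fingertips stand 11 mm ahead of it and the grasp point (between the pads) lies 8 mm behind it (bot.tcp_to_tips is the distance from the TCP to the fingertips, in mm); z points along the fingers, y is the line along which they close (so a half turn about z gives the same grasp; the last joint's range is limited). The gripper opens to 88 mm and grips with 3 to 60 N. Pads are 18 mm wide; open, the fingers measure 123 mm over their backs; the gripper's body (75 mm by 187 mm) begins 45 mm behind the grasp point.
Start: joints at [0.991, 0.313, 1.498, -0, 1.331, -0.223], TCP at [183.384, 491.937, 249.72] pointing down, gripper open.
Joint ranges: [-2.94, 2.94], [-0.97, 2.17], [0.19, 2.56], [-1.23, 4.37], [0.02, 3.11], [-2.88, 2.88]. Speed limits (rad/s): [2.39, 2.39, 3.01, 3.14, 3.14, 3.14].

## Interface

Orientations are given as a rotation vector (axis times angle).
In Python, from bench import bot gives the robot as it stands.
- The arm moves only by the tool send_rows, never from a script. Its argument "moves" is a list of rows, each an object of numbers: "claw": the opening, from 0 (shut) to 1 (fully open); "tx", "ty", "tz": the shift along the tool's x, y, z in units of 40 mm (1.0 is 40 mm); "twist": the turn about the tool's z in units of 6 degrees (1.0 is 6 degrees). A call has 1 to 12 rows; each row shifts and turns the commanded pose from where the row before left it, along the tool's axes as they then stand; what a row does not reach is not made up. A row lasts 1/12 s, in which the tool goes at most 41.7 mm and 7.16 degrees, less where a joint would pass 70% of its speed; a pose out of reach is approached as far as the arm can. A call is refused whole if a number of a shift passes 1 or a number of a turn 1, either way. A call with a gripper value outside its range is refused whole. The fingers move at their own pace and stop on an object; "newtons" is the grip in N (left out, the last holds). Time passes only in rows, so rows that do not move let the fingers close. It gives the time, the measured TCP pose, the force, the opening and the grip force at its end, in the units of the state.
- bot.get_obs(): the state, without advancing time (a new reading comes with each control period).
- bot.grab_frame(name): name is "scene" or "top" or "wrist"; returns a dict with "color" (400x640x3 uint8, red, green, blue), "vfov" (degrees; the focal length in pixels is half the picture's height over the tangent of half this angle, whatever the lens; pixels are square), "cx", "cy" (the principal point, pixels), "R" (3x3) and "t" (3): a world point X has camera coordinates R X + t; the wrist camera has in their place "hand_eye" (4x4, takes a point from camera to tool coordinates, whose origin is the TCP and whose axes are the flange's). Camera axes: x right, y down, z forward; pixel columns grow to the right and rows downward; lengths in mm; the calibration is good to about 2 mm. A picture is of the moment at which its call begins: read the wrist's pose just before it. There is no depth.
- bot.sign_off(): hands the job in; it is judged then, once.
Trained networks look in a picture, given as the dict that the camera call returned (one of the last four; its "shot" number tells which), for a name from the list of things; names that differ only in an ending like _2 or _b are one class to them, and where a whole thing is asked for, a point or a joint stands for the part that bears it (a point fixed in the world has none). Each returns a list of dicts, best first, with "score" (0 to 1); they miss things now and then, are a little off and sometimes report something else, mostly with a low value. They report only what shows in the picture. A call takes as long as a camera call. They do not tell look-alikes from the thing itself.
- bot.find_in(picture, name): "at" ([row, column] in pixels, amid what is visible of it).
- bot.cut_out(picture, name): "mask" (400x640 bool, what is visible of it) and "at" ([row, column] in pixels, amid what is visible of it).
The state is a dict: "t": time; "joints": joint angles; "qd": joint speeds; "joint_efforts": joint torques, N m; "tool_pos": TCP position; "ee_rot": TCP orientation; "contact_force": force on the tool from outside, world axes, zero at the start; "wrist_torque": the same for the moment, N m; "width": finger opening in mm; "gripper_force": force on a finger pad.
Only numpy, scipy, OpenCV 4.12 (cv2) and the standard library are available. Lean on these libraries where they do the work, as an engineer would, in place of code of your own. Each camera call takes 0.05 s, during which the arm holds its last target. There are 200 camera calls.

## Working session

There is one attempt and no reset: what is moved stays moved. The work goes in short steps, Python scripts to look and compute and a tool call to move; the robot and the scene stay as the last step left them, time stands still between calls to the robot, and variables do not carry over. Pictures are saved under pics/ and viewed, at most 10 in all, crops included, and the job is handed in when it is done.

Besides the shell and the picture viewer there is one more tool, called after "Call:" as name(argument=value, ...) on one line, values as JSON. send_rows: Moves the arm, as the interface text tells. Its arguments: {"type":"object","properties":{"moves":{"type":"array"},"newtons":{"type":"number"}},"required":["moves"]}

```bash
ls; mkdir -p pics; cat > h.py <<'E'
import numpy as np, cv2
from scipy.spatial.transform import Rotation as Ro
from bench import bot
def cam(p,o=None):
    f=200/np.tan(np.radians(p['vfov'])/2)
    if 'R' in p: R=np.array(p['R']);t=np.array(p['t'])
    else:
        H=np.array(p['hand_eye']); T=np.eye(4); T[:3,:3]=Ro.from_rotvec(o['ee_rot']).as_matrix(); T[:3,3]=o['tool_pos']
        W=np.linalg.inv(T@H); R=W[:3,:3]; t=W[:3,3]
    return f,R,t
def ray(p,rc,z,o=None):
    f,R,t=cam(p,o); d=R.T@np.array([(rc[1]-p['cx'])/f,(rc[0]-p['cy'])/f,1]); c=-R.T@t
    return c+d*(z-c[2])/d[2]
def proj(p,X,o=None):
    f,R,t=cam(p,o); c=R@np.array(X,float)+t
    return [f*c[1]/c[2]+p['cy'],f*c[0]/c[2]+p['cx']]
def save(p,n): cv2.imwrite('pics/'+n,p['color'][:,:,::-1])
E
python3 - <<'E'
from h import *
for n in ['top','scene']:
    p=bot.grab_frame(n); save(p,n+'.png'); print(n,{k:v for k,v in p.items() if k!='color'})
    for k,z in [('peg',60),('peg_head',78),('block',40),('socket',28),('tiffin',216),('jar',78)]:
        for d in bot.find_in(p,k)[:3]: print(k,np.round(d['at']),round(d['score'],2),ray(p,d['at'],z).round())
print(bot.get_obs())
E
```

```text
pics
top {'vfov': 55.50097001373512, 'cx': 319.4115044243838, 'cy': 197.011919956703, 'R': array([[ 2.17084094e-02, -9.99764283e-01,  3.52553845e-04],
       [-9.97510675e-01, -2.16831373e-02, -6.70991412e-02],
       [ 6.70909692e-02,  1.10493940e-03, -9.97746251e-01]]), 't': array([ -23.55201356,  508.29563703, 1188.61221863]), 'shot': 1}
peg [141. 178.] 0.36 [670. 426.  60.]
peg_head [125. 363.] 0.56 [ 726. -141.   78.]
peg_head [173. 381.] 0.46 [ 581. -198.   78.]
block [177. 376.] 0.81 [ 574. -189.   40.]
block [198. 300.] 0.32 [502.  48.  40.]
socket [198. 300.] 0.85 [505.  48.  28.]
socket [248. 352.] 0.85 [ 352. -117.   28.]
socket [247. 254.] 0.7 [347. 189.  28.]
jar [207. 202.] 0.57 [466. 339.  78.]
scene {'vfov': 51.16703547112889, 'cx': 320.6315902941032, 'cy': 204.20701246779058, 'R': array([[-0.45060369,  0.89247598, -0.02104587],
       [ 0.59989007,  0.28525227, -0.74750455],
       [-0.66112648, -0.34945352, -0.6639232 ]]), 't': array([ 267.02635604, -254.19262368, 1543.45984363]), 'shot': 2}
peg [203. 258.] 0.59 [ 588. -202.   60.]
peg_head [304. 344.] 0.49 [804. 16
[... 308 characters left out ...]
0.7, 'joints': array([ 9.90563686e-01,  3.12887671e-01,  1.49770352e+00,  1.80087808e-05,
        1.33098609e+00, -2.23373775e-01]), 'qd': array([-8.70176075e-05, -1.86595401e-05, -9.38560207e-04,  6.93457653e-04,
       -9.88387538e-04, -1.25456471e-04]), 'joint_efforts': array([ 5.70840239e-04, -4.02043927e+01, -2.52398086e+01,  6.95368764e-02,
        3.17342451e-02, -1.66318852e-06]), 'tool_pos': array([183.39884387, 491.93347548, 249.72516138]), 'ee_rot': array([-5.57587757e-01, -3.09170453e+00, -3.29699084e-05]), 'contact_force': array([-1.13211847,  0.61436281, -0.39317345]), 'wrist_torque': array([0.02981402, 0.03223896, 0.00594604]), 'gripper_force': 0.0, 'width': 88.05296383404126}
```

View pics/top.png

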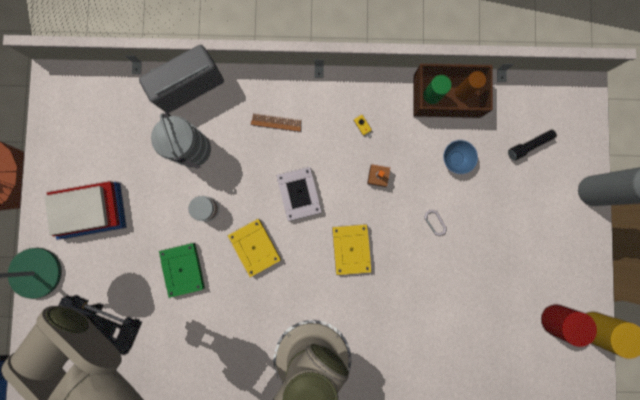

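View pics/scene.png

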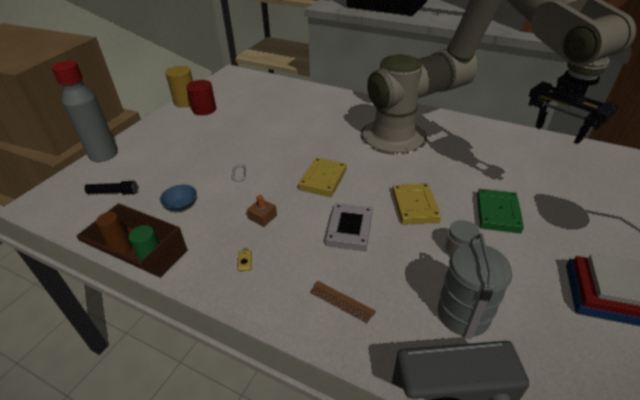

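Call:
send_rows(moves=[{"tx": -0.78, "ty": -0.55, "claw": 1}, {"tx": -0.78, "ty": -0.55}, {"tx": -0.78, "ty": -0.55}, {"tx": -0.78, "ty": -0.55}, {"tx": -0.78, "ty": -0.55}, {"tx": -0.78, "ty": -0.55}, {"tx": -0.78, "ty": -0.55}, {"tx": -0.78, "ty": -0.55}, {"tx": -0.78, "ty": -0.55}, {"tx": -0.78, "ty": -0.55}, {"tx": -0.78, "ty": -0.55}, {"tx": -0.78, "ty": -0.55}])

```text
$.moves[0]: bad value
```

Call:
send_rows(moves=[{"tx": -0.78, "ty": -0.55}, {"tx": -0.78, "ty": -0.55}, {}, {}, {}])

```text
$.moves[0]: bad value
```

```bash
python3 - <<'E'
from h import *
o=bot.get_obs(); p=bot.grab_frame('wrist'); save(p,'w1.png')
cv2.imwrite('pics/w1b.png',np.clip(p['color'][:,:,::-1].astype(float)*3,0,255).astype(np.uint8))
print(p['hand_eye'],p['vfov'],p['cx'],p['cy'],o['tool_pos'],o['ee_rot'],o['contact_force'])
for d in bot.cut_out(p,'socket')[:3]:
    m=d['mask'].astype(np.uint8); r=cv2.minAreaRect(np.argwhere(m).astype(np.float32)); print(d['score'],d['at'],ray(p,d['at'],28,o).round(1)); 
    print([ray(p,c,28,o)[:2].round(1) for c in cv2.boxPoints(r)])
print([proj(p,[505,48,26],o)])
E
```

```text
[[ 3.19824840e-04 -9.61012008e-01 -2.76506452e-01  7.16565413e+01]
 [ 9.99999661e-01  9.76829837e-05  8.17160721e-04 -3.80913862e-01]
 [-7.58291290e-04 -2.76506620e-01  9.61011714e-01 -1.36674178e+02]
 [ 0.00000000e+00  0.00000000e+00  0.00000000e+00  1.00000000e+00]] 64.70528767328638 315.2384430148387 202.83171186128462 [183.39884387 491.93347548 249.72516138] [-5.57587757e-01 -3.09170453e+00 -3.29699084e-05] [-1.13211847  0.61436281 -0.39317345]
0.72 [250.2, 281.4] [255.3 420.5  28. ]
[array([175.8, 455.9]), array([207.6, 344.4]), array([369.5, 373.4]), array([325.9, 494.1])]
[[np.float64(464.4768614345886), np.float64(120.40147067513743)]]
```

View pics/w1b.png

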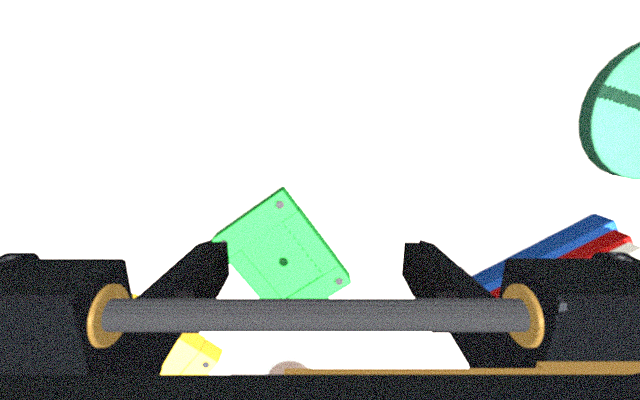

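Call:
send_rows(moves=[{"tx": -0.82, "ty": -0.54, "tz": 0, "twist": 0, "claw": 1}, {"tx": -0.82, "ty": -0.54, "tz": 0, "twist": 0, "claw": 1}, {"tx": -0.82, "ty": -0.54, "tz": 0, "twist": 0, "claw": 1}, {"tx": -0.82, "ty": -0.54, "tz": 0, "twist": 0, "claw": 1}, {"tx": -0.82, "ty": -0.54, "tz": 0, "twist": 0, "claw": 1}, {"tx": -0.82, "ty": -0.54, "tz": 0, "twist": 0, "claw": 1}, {"tx": -0.82, "ty": -0.54, "tz": 0, "twist": 0, "claw": 1}, {"tx": -0.82, "ty": -0.54, "tz": 0, "twist": 0, "claw": 1}, {"tx": -0.82, "ty": -0.54, "tz": 0, "twist": 0, "claw": 1}, {"tx": -0.82, "ty": -0.54, "tz": 0, "twist": 0, "claw": 1}, {"tx": -0.82, "ty": -0.54, "tz": 0, "twist": 0, "claw": 1}, {"tx": -0.82, "ty": -0.54, "tz": 0, "twist": 0, "claw": 1}])

```text
t: 1.8
tool_pos: [462.5, 109.7, 249.9]
ee_rot: [0.558, 3.091, 0.0]
contact_force: [-0.6, 0.8, -0.1]
width: 88.3
gripper_force: 0.0
```

Call:
send_rows(moves=[{"tx": -0.82, "ty": -0.54, "tz": 0, "twist": 0, "claw": 1}, {"tx": -0.82, "ty": -0.54, "tz": 0, "twist": 0, "claw": 1}, {"tx": 0, "ty": 0, "tz": 0, "twist": 0, "claw": 1}, {"tx": 0, "ty": 0, "tz": 0, "twist": 0, "claw": 1}, {"tx": 0, "ty": 0, "tz": 0, "twist": 0, "claw": 1}])

```text
t: 2.22
tool_pos: [507.7, 48.5, 249.6]
ee_rot: [-0.558, -3.091, -0.0]
contact_force: [0.1, 0.2, 0.4]
width: 88.0
gripper_force: 0.0
```

```bash
python3 - <<'E'
from h import *
o=bot.get_obs(); p=bot.grab_frame('wrist'); save(p,'w2.png')
print(o['t'],o['tool_pos'],o['ee_rot'],o['contact_force'])
for d in bot.cut_out(p,'socket')[:2]:
    m=d['mask'].astype(np.uint8); print(d['score'],d['at'],ray(p,d['at'],28,o).round(1),m.sum()); 
    c=max(cv2.findContours(m,0,1)[0],key=len)[:,0,::-1]
    w=np.array([ray(p,q,28,o)[:2] for q in c],np.float32); print(cv2.minAreaRect(w))
g=p['color'].astype(float)
im=np.clip((g/255)**.5*255,0,255).astype(np.uint8)[:,:,::-1]
cr=im[60:290,180:460]; cv2.imwrite('pics/w2b.png',cv2.resize(cr,None,fx=2.5,fy=2.5))
np.save('w2.npy',p['color'])
import pickle; pickle.dump((o,p),open('w2.pkl','wb'))
E
```

```text
2.2167 [507.72032019  48.51783298 249.58872386] [-5.57559227e-01 -3.09114164e+00 -2.85147161e-04] [0.13782137 0.16234569 0.37594205]
0.93 [24.1, 400.6] [390.3 184.7  28. ] 5652
((400.2010192871094, 174.5088653564453), (143.71743774414062, 68.7139892578125), 69.58331298828125)
0.78 [179.3, 323.5] [513.8  56.4  28. ] 11874
((517.044677734375, 55.12615203857422), (149.5691680908203, 110.64279174804688), 15.75019645690918)
```

View pics/w2b.png

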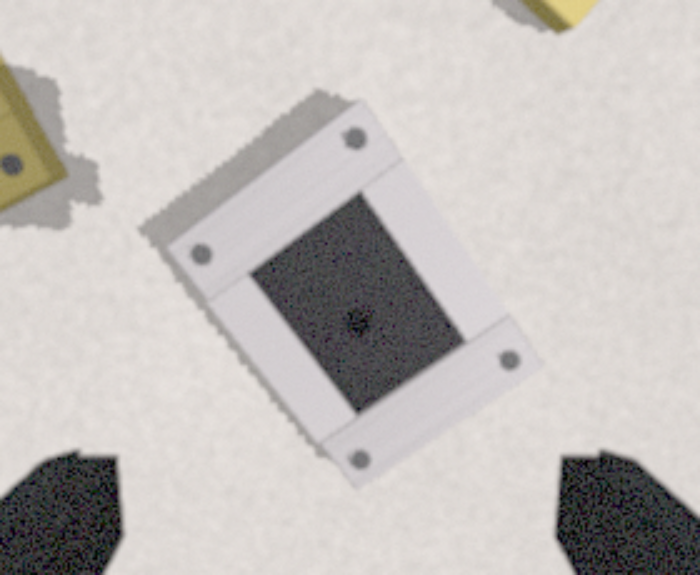

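```bash
python3 - <<'E'
from h import *
import pickle
o,p=pickle.load(open('w2.pkl','rb'))
g=cv2.GaussianBlur(p['color'].astype(np.float32).mean(2),(0,0),1)
m=np.zeros_like(g,np.uint8); m[120:232,270:375]=g[120:232,270:375]<80
n,l,s,c=cv2.connectedComponentsWithStats(m); k=1+s[1:,4].argmax(); m=(l==k).astype(np.uint8)
q=max(cv2.findContours(m,0,1)[0],key=len)[:,0,::-1]
w=np.array([ray(p,a,27,o)[:2] for a in q],np.float32); r=cv2.minAreaRect(w); print('window',r)
h=cv2.GaussianBlur(p['color'].astype(np.float32).mean(2),(0,0),1.5); e=cv2.erode(m,np.ones((9,9)))
v=np.where(e>0,h,999); print('med',np.median(h[e>0]),v.min(),np.unravel_index(v.argmin(),v.shape))
d=np.where((e>0)&(h<np.median(h[e>0])*.75),np.median(h[e>0])-h,0); n,l,s,c=cv2.connectedComponentsWithStats((d>0).astype(np.uint8)); print(s[:,4],c[:,::-1])
k=1+s[1:,4].argmax(); dd=d*(l==k); rr,cc=np.indices(d.shape); hc=[(dd*rr).sum()/dd.sum(),(dd*cc).sum()/dd.sum()]
X=ray(p,hc,26,o); a=np.radians(r[2]); R=np.array([[np.cos(a),np.sin(a)],[-np.sin(a),np.cos(a)]]); print('hole',hc,X,R@(X[:2]-r[0]))
E
```

```text
window ((517.7529296875, 54.407798767089844), (85.75860595703125, 62.70322036743164), 15.547233581542969)
med 21.210293 8.070006 (np.int64(190), np.int64(324))
[255902     98] [[199.50416956 319.49874171]
 [188.6122449  322.78571429]]
hole [np.float64(188.7200751879063), np.float64(322.8045916079583)] [524.52344672  51.65158677  26.        ] [ 5.78402769 -4.47008156]
```

Call:
send_rows(moves=[{"tx": -0.53, "ty": -0.71, "tz": 0, "twist": 0, "claw": 1}, {"tx": -0.53, "ty": -0.71, "tz": 0, "twist": 0, "claw": 1}, {"tx": -0.53, "ty": -0.71, "tz": 0, "twist": 0, "claw": 1}, {"tx": -0.53, "ty": -0.71, "tz": 0, "twist": 0, "claw": 1}, {"tx": -0.53, "ty": -0.71, "tz": 0, "twist": 0, "claw": 1}, {"tx": -0.53, "ty": -0.71, "tz": 0, "twist": 0, "claw": 1}, {"tx": -0.53, "ty": -0.71, "tz": 0, "twist": 0, "claw": 1}, {"tx": 0, "ty": 0, "tz": 0, "twist": 0, "claw": 1}, {"tx": 0, "ty": 0, "tz": 0, "twist": 0, "claw": 1}, {"tx": 0, "ty": 0, "tz": 0, "twist": 0, "claw": 1}])

```text
t: 3.15
tool_pos: [577.6, -188.5, 249.8]
ee_rot: [-0.555, -3.092, -0.001]
contact_force: [-0.3, 0.3, -0.2]
width: 87.8
gripper_force: 0.0
```

```bash
python3 - <<'E'
from h import *
import pickle
o=bot.get_obs(); p=bot.grab_frame('wrist'); pickle.dump((o,p),open('w3.pkl','wb'))
print(o['t'],o['tool_pos'],o['ee_rot'])
for k,z in [('block',40),('peg',84),('peg_head',80)]:
  for d in bot.cut_out(p,k)[:2]:
    m=d['mask'].astype(np.uint8); print(k,d['score'],d['at'],ray(p,d['at'],z,o).round(1),m.sum())
    c=max(cv2.findContours(m,0,1)[0],key=len)[:,0,::-1]
    w=np.array([ray(p,q,z,o)[:2] for q in c],np.float32); print(cv2.minAreaRect(w))
im=p['color'][:,:,::-1]; print(proj(p,[577,-190,80],o))
cv2.imwrite('pics/w3b.png',cv2.resize(im[80:280,200:450],None,fx=3,fy=3))
E
```

```text
3.15 [ 577.58189238 -188.45424477  249.84539198] [-5.55466966e-01 -3.09188094e+00 -5.95889494e-04]
peg 0.74 [186.6, 310.0] [ 574.6 -192.9   84. ] 416
((575.3975830078125, -193.7447509765625), (18.68320655822754, 25.228837966918945), 69.63164520263672)
peg_head 0.91 [188.8, 309.3] [ 577.3 -194.7   80. ] 410
((575.6099243164062, -194.41372680664062), (17.939245223999023, 26.534202575683594), 68.8849868774414)
[np.float64(186.91100228276125), np.float64(313.64733244017395)]
```

View pics/w3b.png

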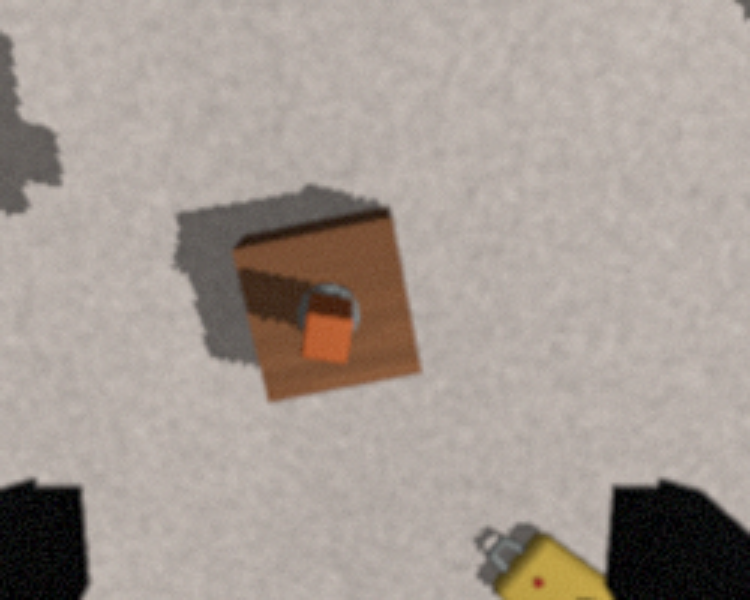

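```bash
python3 - <<'E'
from h import *
import pickle
o,p=pickle.load(open('w3.pkl','rb'))
im=cv2.resize(p['color'][150:220,280:340],None,fx=4,fy=4,interpolation=cv2.INTER_CUBIC)
m=((im[:,:,0]>150)&(im[:,:,2]<90)).astype(np.uint8)
q=max(cv2.findContours(m,0,1)[0],key=cv2.contourArea)[:,0,::-1]/4.-.375+[150,280]
w=np.array([ray(p,a,80,o)[:2] for a in q],np.float32); r=cv2.minAreaRect(w); print('head',r)
X=np.array([*r[0],80.]); T=Ro.from_rotvec(o['ee_rot']).as_matrix()
print('tool delta',T.T@(X-o['tool_pos'])); 
for k in range(4):
    a=np.radians(r[2]+90*k); v=T.T@[np.cos(a),np.sin(a),0]; print(k,np.degrees(np.arctan2(v[1],v[0])))
E
```

```text
head ((580.8560180664062, -196.4579620361328), (15.34892463684082, 15.171525955200195), 62.33514404296875)
tool delta [ -5.90211444  -6.42064132 169.84162321]
0 97.29538301834319
1 7.295377615505221
2 -82.70461698165683
3 -172.7046223844948
```

Call:
send_rows(moves=[{"tx": -0.15, "ty": -0.16, "tz": 0.5, "twist": 0, "claw": 1}, {"tx": 0, "ty": 0, "tz": 0.9, "twist": 0.61, "claw": 1}, {"tx": 0, "ty": 0, "tz": 0.9, "twist": 0.61, "claw": 1}, {"tx": 0, "ty": 0, "tz": 0.6, "twist": 0, "claw": 1}, {"tx": 0, "ty": 0, "tz": 0, "twist": 0, "claw": 1}, {"tx": 0, "ty": 0, "tz": 0, "twist": 0, "claw": 1}, {"tx": 0, "ty": 0, "tz": 0, "twist": 0, "claw": 1}])

```text
t: 3.93
tool_pos: [581.9, -198.1, 135.9]
ee_rot: [0.752, 3.047, -0.001]
contact_force: [-0.1, 0.5, 0.5]
width: 88.0
gripper_force: 0.0
```

```bash
cat >> h.py <<'E'
def head(p,o,ztop,box):
    r0,r1,c0,c1=box
    im=cv2.resize(p['color'][r0:r1,c0:c1],None,fx=4,fy=4,interpolation=cv2.INTER_CUBIC)
    m=((im[:,:,0]>150)&(im[:,:,2]<90)).astype(np.uint8)
    q=max(cv2.findContours(m,0,1)[0],key=cv2.contourArea)[:,0,::-1]/4.-.375+[r0,c0]
    w=np.array([ray(p,a,ztop,o)[:2] for a in q],np.float32); r=cv2.minAreaRect(w); print('head',r,q.min(0),q.max(0))
    T=Ro.from_rotvec(o['ee_rot']).as_matrix(); print('tool delta',T.T@(np.array([*r[0],ztop])-o['tool_pos']))
    a=np.radians(r[2]); v=T.T@[np.cos(a),np.sin(a),0]; print('ang',np.degrees(np.arctan2(v[1],v[0])))
E
python3 - <<'E'
from h import *
import pickle
o=bot.get_obs(); p=bot.grab_frame('wrist'); pickle.dump((o,p),open('w4.pkl','wb')); save(p,'w4.png')
print(o['t'],o['tool_pos'])
head(p,o,80,(170,290,250,380))
E
```

```text
3.9333 [ 581.89634944 -198.06926943  135.9459437 ]
head ((589.807861328125, -194.2349090576172), (2.774977445602417, 2.031080484390259), 75.70610046386719) [232.375 324.375] [235.625 328.375]
tool delta [-5.04224891  7.08000915 55.96152386]
ang 76.57902267541536
```

View pics/w4.png

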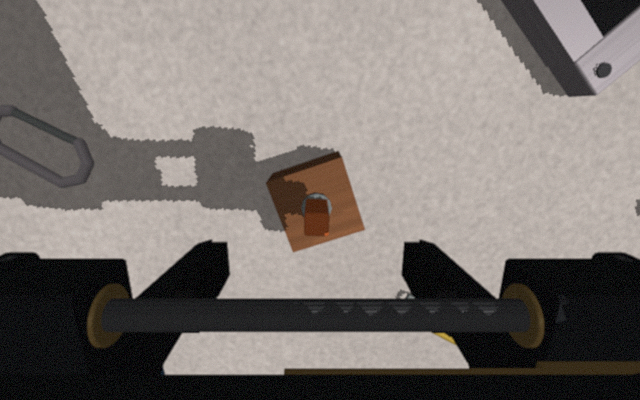

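Call:
send_rows(moves=[{"tx": 0.06, "ty": 0.03, "tz": 0.6, "twist": 0, "claw": 1}, {"tx": 0, "ty": 0, "tz": 0.8, "twist": 0, "claw": 1}, {"tx": 0, "ty": 0, "tz": 0.5, "twist": 0, "claw": 1}, {"tx": 0, "ty": 0, "tz": 0, "twist": 0, "claw": 1}, {"tx": 0, "ty": 0, "tz": 0, "twist": 0, "claw": 0}, {"tx": 0, "ty": 0, "tz": 0, "twist": 0, "claw": 0}, {"tx": 0, "ty": 0, "tz": 0, "twist": 0, "claw": 0}, {"tx": 0, "ty": 0, "tz": 0, "twist": 0, "claw": 0}, {"tx": 0, "ty": 0, "tz": 0, "twist": 0, "claw": 0}, {"tx": 0, "ty": 0, "tz": 0, "twist": 0, "claw": 0}, {"tx": 0, "ty": 0, "tz": 0, "twist": 0, "claw": 0}], newtons=30)

```text
t: 4.9
tool_pos: [579.6, -195.9, 58.0]
ee_rot: [0.754, 3.049, -0.0]
contact_force: [0.3, -0.1, 0.7]
width: 43.7
gripper_force: 0.0
```

Call:
send_rows(moves=[{"tx": 0, "ty": 0, "tz": -0.02, "twist": 0, "claw": 0}, {"tx": 0, "ty": 0, "tz": 0, "twist": 0, "claw": 0}, {"tx": 0, "ty": 0, "tz": 0, "twist": 0, "claw": 0}, {"tx": 0, "ty": 0, "tz": 0, "twist": 0, "claw": 0}, {"tx": 0, "ty": 0, "tz": 0, "twist": 0, "claw": 0}, {"tx": 0, "ty": 0, "tz": 0, "twist": 0, "claw": 0}, {"tx": 0, "ty": 0, "tz": 0, "twist": 0, "claw": 0}, {"tx": 0, "ty": 0, "tz": 0, "twist": 0, "claw": 0}, {"tx": 0, "ty": 0, "tz": 0, "twist": 0, "claw": 0}])

```text
t: 5.65
tool_pos: [579.5, -195.8, 58.5]
ee_rot: [-0.754, -3.05, -0.0]
contact_force: [-0.6, -0.3, 0.3]
width: 15.4
gripper_force: 30.0
```

Call:
send_rows(moves=[{"tx": 0, "ty": 0, "tz": -0.3, "twist": 0, "claw": 0}, {"tx": 0, "ty": 0, "tz": -0.5, "twist": 0, "claw": 0}, {"tx": 0, "ty": 0, "tz": -0.5, "twist": 0, "claw": 0}, {"tx": 0, "ty": 0, "tz": 0, "twist": 0, "claw": 0}, {"tx": 0, "ty": 0, "tz": 0, "twist": 0, "claw": 0}, {"tx": 0, "ty": 0, "tz": 0, "twist": 0, "claw": 0}])

```text
t: 6.15
tool_pos: [579.1, -195.6, 109.9]
ee_rot: [-0.753, -3.049, -0.0]
contact_force: [-0.6, 0.6, -0.5]
width: 15.7
gripper_force: 30.0
```

```bash
python3 - <<'E'
from h import *
import pickle
o=bot.get_obs(); p=bot.grab_frame('wrist'); pickle.dump((o,p),open('w5.pkl','wb'))
print(o['t'],o['tool_pos'],o['ee_rot'],o['contact_force'],o['wrist_torque'])
im=np.clip((p['color']/255.)**.6*255,0,255).astype(np.uint8)[:,:,::-1]
z0=o['tool_pos'][2]
T=Ro.from_rotvec(o['ee_rot']).as_matrix()
for d in (-21.5+0,14.5,18.5,38.5): print(d,proj(p,o['tool_pos']+T@[0,0,d],o))
cv2.imwrite('pics/w5b.png',cv2.resize(im[170:320,215:415],None,fx=4,fy=4))
E
```

```text
6.15 [ 579.13196664 -195.63001652  109.93398862] [-7.53488753e-01 -3.04884878e+00 -4.63483351e-04] [-0.57521258  0.62635038 -0.47499333] [0.0186189  0.01558862 0.03489589]
-21.5 [np.float64(292.3151465946362), np.float64(316.0119711321151)]
14.5 [np.float64(254.52862899535484), np.float64(315.80418258468376)]
18.5 [np.float64(251.28557911154257), np.float64(315.78634901156255)]
38.5 [np.float64(237.05820030256763), np.float64(315.7081124720692)]
```

View pics/w5b.png

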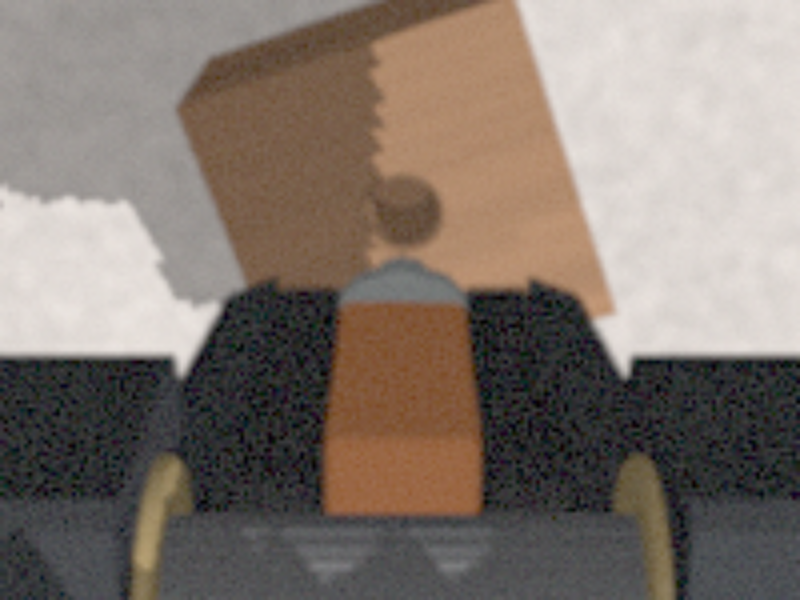

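Call:
send_rows(moves=[{"tx": 0.59, "ty": 0.69, "tz": 0, "twist": 0, "claw": 0}, {"tx": 0.59, "ty": 0.69, "tz": 0, "twist": 0, "claw": 0}, {"tx": 0.59, "ty": 0.69, "tz": 0, "twist": 0, "claw": 0}, {"tx": 0.59, "ty": 0.69, "tz": 0, "twist": 0, "claw": 0}, {"tx": 0.59, "ty": 0.69, "tz": 0, "twist": 0, "claw": 0}, {"tx": 0.59, "ty": 0.69, "tz": 0, "twist": 0, "claw": 0}, {"tx": 0.59, "ty": 0.69, "tz": 0, "twist": 0, "claw": 0}, {"tx": 0, "ty": 0, "tz": 0, "twist": 0, "claw": 0}, {"tx": 0, "ty": 0, "tz": 0, "twist": 0, "claw": 0}, {"tx": 0, "ty": 0, "tz": 0, "twist": 0, "claw": 0}, {"tx": 0, "ty": 0, "tz": 0, "twist": 0, "claw": 0}, {"tx": 0, "ty": 0, "tz": 0, "twist": 0, "claw": 0}])

```text
t: 7.2
tool_pos: [523.5, 51.0, 110.3]
ee_rot: [-0.756, -3.049, 0.0]
contact_force: [-0.6, 0.7, 0.5]
width: 16.0
gripper_force: 30.0
```

```bash
python3 - <<'E'
from h import *
import pickle
o=bot.get_obs(); fs=[bot.grab_frame('wrist') for _ in range(6)]; p=fs[0]
a=np.mean([f['color'] for f in fs],0); pickle.dump((o,p,a),open('w6.pkl','wb'))
print(o['t'],o['tool_pos'],o['ee_rot'],o['contact_force'],o['wrist_torque'])
im=np.clip((a/255.)**.4*255,0,255).astype(np.uint8)[:,:,::-1]
print(proj(p,[524.5,51.7,26],o))
cv2.imwrite('pics/w6b.png',cv2.resize(im[130:280,215:415],None,fx=4,fy=4))
E
```

```text
7.2 [523.51833432  50.95748213 110.25165828] [-7.56169922e-01 -3.04891125e+00  2.32305162e-04] [-0.63604113  0.66580989  0.52007855] [-0.03902308  0.00466989  0.01545671]
[np.float64(214.07330440884502), np.float64(317.1198552396053)]
```

View pics/w6b.png

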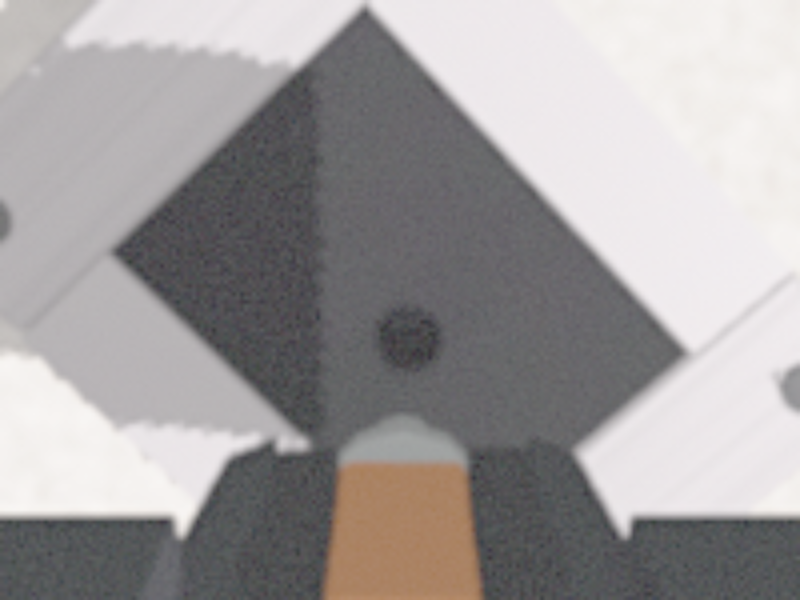

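Call:
send_rows(moves=[{"tx": 0.04, "ty": 0.02, "tz": 0.4, "twist": 0, "claw": 0}, {"tx": 0, "ty": 0, "tz": 0.4, "twist": 0, "claw": 0}, {"tx": 0, "ty": 0, "tz": 0.25, "twist": 0, "claw": 0}, {"tx": 0, "ty": 0, "tz": 0, "twist": 0, "claw": 0}, {"tx": 0, "ty": 0, "tz": 0, "twist": 0, "claw": 0}, {"tx": 0, "ty": 0, "tz": 0, "twist": 0, "claw": 0}, {"tx": 0, "ty": 0, "tz": 0, "twist": 0, "claw": 0}])

```text
t: 8.08
tool_pos: [522.7, 53.5, 69.3]
ee_rot: [0.753, 3.049, 0.0]
contact_force: [0.6, -0.1, -1.1]
width: 15.7
gripper_force: 30.0
```

Call:
send_rows(moves=[{"tx": 0, "ty": 0, "tz": 0.03, "twist": 0, "claw": 0}, {"tx": 0, "ty": 0, "tz": 0.03, "twist": 0, "claw": 0}, {"tx": 0, "ty": 0, "tz": 0.03, "twist": 0, "claw": 0}, {"tx": 0, "ty": 0, "tz": 0.02, "twist": 0, "claw": 0}, {"tx": 0, "ty": 0, "tz": 0, "twist": 0, "claw": 0}, {"tx": 0, "ty": 0, "tz": 0, "twist": 0, "claw": 0}])

```text
t: 8.58
tool_pos: [522.2, 53.5, 64.1]
ee_rot: [-0.754, -3.05, 0.0]
contact_force: [-0.4, -0.2, -0.9]
width: 15.8
gripper_force: 30.0
```

Call:
send_rows(moves=[{"tx": 0, "ty": 0, "tz": 0.015, "twist": 0, "claw": 0}, {"tx": 0, "ty": 0, "tz": 0, "twist": 0, "claw": 0}])

```text
t: 8.75
tool_pos: [522.2, 53.5, 63.5]
ee_rot: [-0.754, -3.05, 0.0]
contact_force: [-0.7, -0.1, -0.8]
width: 15.4
gripper_force: 30.0
```

Call:
send_rows(moves=[{"tx": 0, "ty": 0, "tz": 0.015, "twist": 0, "claw": 0}, {"tx": 0, "ty": 0, "tz": 0, "twist": 0, "claw": 0}])

```text
t: 8.92
tool_pos: [522.3, 53.5, 62.9]
ee_rot: [0.754, 3.05, -0.0]
contact_force: [0.0, 0.5, 0.5]
width: 16.1
gripper_force: 30.0
```

Call:
send_rows(moves=[{"tx": 0, "ty": 0, "tz": 0.02, "twist": 0, "claw": 0}, {"tx": 0, "ty": 0, "tz": 0, "twist": 0, "claw": 0}])

```text
t: 9.08
tool_pos: [522.4, 53.4, 62.1]
ee_rot: [0.753, 3.049, -0.0]
contact_force: [0.8, -1.6, -0.7]
width: 15.6
gripper_force: 30.0
```

Call:
send_rows(moves=[{"tx": 0, "ty": 0, "tz": 0.02, "twist": 0, "claw": 0}, {"tx": 0, "ty": 0, "tz": 0, "twist": 0, "claw": 0}])

```text
t: 9.25
tool_pos: [522.4, 53.4, 61.3]
ee_rot: [0.754, 3.049, -0.0]
contact_force: [-0.1, -1.7, 0.2]
width: 15.8
gripper_force: 30.0
```

Call:
send_rows(moves=[{"tx": 0, "ty": 0, "tz": 0.02, "twist": 0, "claw": 0}, {"tx": 0, "ty": 0, "tz": 0, "twist": 0, "claw": 0}])

```text
t: 9.42
tool_pos: [522.4, 53.4, 60.5]
ee_rot: [0.754, 3.049, -0.0]
contact_force: [1.1, -3.0, -0.5]
width: 16.1
gripper_force: 30.0
```

Call:
send_rows(moves=[{"tx": -0.014, "ty": -0.016, "tz": 0.01, "twist": 0, "claw": 0}, {"tx": 0, "ty": 0, "tz": 0.02, "twist": 0, "claw": 0}, {"tx": 0, "ty": 0, "tz": 0, "twist": 0, "claw": 0}])

```text
t: 9.67
tool_pos: [522.2, 52.8, 59.1]
ee_rot: [-0.754, -3.049, -0.0]
contact_force: [-0.1, -0.7, -0.2]
width: 15.2
gripper_force: 30.0
```

Call:
send_rows(moves=[{"tx": 0, "ty": 0, "tz": 0.03, "twist": 0, "claw": 0}, {"tx": 0, "ty": 0, "tz": 0.03, "twist": 0, "claw": 0}, {"tx": 0, "ty": 0, "tz": 0, "twist": 0, "claw": 0}])

```text
t: 9.92
tool_pos: [522.3, 52.8, 56.6]
ee_rot: [-0.753, -3.049, 0.0]
contact_force: [0.6, -0.4, -0.2]
width: 15.6
gripper_force: 30.0
```

Call:
send_rows(moves=[{"tx": 0, "ty": 0, "tz": 0.04, "twist": 0, "claw": 0}, {"tx": 0, "ty": 0, "tz": 0.04, "twist": 0, "claw": 0}, {"tx": 0, "ty": 0, "tz": 0.04, "twist": 0, "claw": 0}, {"tx": 0, "ty": 0, "tz": 0, "twist": 0, "claw": 0}])

```text
t: 10.25
tool_pos: [522.3, 52.7, 51.7]
ee_rot: [-0.754, -3.049, 0.0]
contact_force: [0.2, -1.1, -1.1]
width: 15.7
gripper_force: 30.0
```

Call:
send_rows(moves=[{"tx": 0, "ty": 0, "tz": 0.04, "twist": 0, "claw": 0}, {"tx": 0, "ty": 0, "tz": 0.03, "twist": 0, "claw": 0}, {"tx": 0, "ty": 0, "tz": 0.03, "twist": 0, "claw": 0}, {"tx": 0, "ty": 0, "tz": 0, "twist": 0, "claw": 0}])

```text
t: 10.58
tool_pos: [522.3, 52.7, 47.9]
ee_rot: [-0.754, -3.049, 0.0]
contact_force: [-0.5, 0.1, -0.9]
width: 15.6
gripper_force: 30.0
```

Call:
send_rows(moves=[{"tx": 0, "ty": 0, "tz": 0.02, "twist": 0, "claw": 0}, {"tx": 0, "ty": 0, "tz": 0.02, "twist": 0, "claw": 0}, {"tx": 0, "ty": 0, "tz": 0.02, "twist": 0, "claw": 0}, {"tx": 0, "ty": 0, "tz": 0, "twist": 0, "claw": 0}])

```text
t: 10.92
tool_pos: [522.4, 52.7, 45.6]
ee_rot: [-0.754, -3.05, 0.0]
contact_force: [0.0, -0.1, -0.6]
width: 15.9
gripper_force: 30.0
```

Call:
send_rows(moves=[{"tx": 0, "ty": 0, "tz": 0.012, "twist": 0, "claw": 0}, {"tx": 0, "ty": 0, "tz": 0, "twist": 0, "claw": 0}])

```text
t: 11.08
tool_pos: [522.4, 52.7, 45.2]
ee_rot: [-0.754, -3.05, 0.0]
contact_force: [-0.2, -0.1, -1.3]
width: 16.0
gripper_force: 30.0
```

Call:
send_rows(moves=[{"tx": 0, "ty": 0, "tz": 0.012, "twist": 0, "claw": 0}, {"tx": 0, "ty": 0, "tz": 0, "twist": 0, "claw": 0}])

```text
t: 11.25
tool_pos: [522.4, 52.7, 44.7]
ee_rot: [-0.754, -3.05, 0.0]
contact_force: [0.7, 0.0, -0.5]
width: 15.7
gripper_force: 30.0
```

Call:
send_rows(moves=[{"tx": 0, "ty": 0, "tz": 0.01, "twist": 0, "claw": 0}, {"tx": 0, "ty": 0, "tz": 0, "twist": 0, "claw": 0}])

```text
t: 11.42
tool_pos: [522.5, 52.7, 44.4]
ee_rot: [0.754, 3.05, 0.0]
contact_force: [-0.0, -0.1, 0.2]
width: 15.6
gripper_force: 30.0
```

Call:
send_rows(moves=[{"tx": 0, "ty": 0, "tz": 0.01, "twist": 0, "claw": 0}, {"tx": 0, "ty": 0, "tz": 0, "twist": 0, "claw": 0}])

```text
t: 11.58
tool_pos: [522.6, 52.7, 44.4]
ee_rot: [0.753, 3.049, -0.0]
contact_force: [-1.3, 0.1, 5.4]
width: 15.7
gripper_force: 30.0
```

Call:
send_rows(moves=[{"tx": 0, "ty": 0, "tz": 0.01, "twist": 0, "claw": 0}, {"tx": 0, "ty": 0, "tz": 0, "twist": 0, "claw": 0}])

```text
t: 11.75
tool_pos: [522.7, 52.7, 44.4]
ee_rot: [0.753, 3.049, -0.0]
contact_force: [-4.4, -0.3, 9.2]
width: 16.2
gripper_force: 30.0
```

Call:
send_rows(moves=[{"tx": 0, "ty": 0, "tz": -0.01, "twist": 0, "claw": 0}, {"tx": 0, "ty": 0, "tz": 0, "twist": 0, "claw": 0.6}, {"tx": 0, "ty": 0, "tz": 0, "twist": 0, "claw": 0.6}, {"tx": 0, "ty": 0, "tz": 0, "twist": 0, "claw": 0.6}, {"tx": 0, "ty": 0, "tz": 0, "twist": 0, "claw": 0.6}, {"tx": 0, "ty": 0, "tz": 0, "twist": 0, "claw": 0.6}, {"tx": 0, "ty": 0, "tz": 0, "twist": 0, "claw": 0.6}, {"tx": 0, "ty": 0, "tz": 0, "twist": 0, "claw": 0.6}, {"tx": 0, "ty": 0, "tz": 0, "twist": 0, "claw": 0.6}, {"tx": 0, "ty": 0, "tz": 0, "twist": 0, "claw": 0.6}])

```text
t: 12.58
tool_pos: [522.5, 52.7, 44.0]
ee_rot: [0.754, 3.05, -0.0]
contact_force: [0.1, 0.5, 0.6]
width: 52.9
gripper_force: 0.0
```

Call:
send_rows(moves=[{"tx": 0, "ty": 0, "tz": -0.3, "twist": 0, "claw": 0.6}, {"tx": 0, "ty": 0, "tz": -0.6, "twist": 0, "claw": 0.6}, {"tx": 0, "ty": 0, "tz": -0.9, "twist": 0, "claw": 0.6}, {"tx": 0, "ty": 0, "tz": -0.9, "twist": 0, "claw": 0.6}, {"tx": 0, "ty": 0, "tz": -0.9, "twist": 0, "claw": 0.6}, {"tx": 0, "ty": 0, "tz": -0.9, "twist": 0, "claw": 0.6}, {"tx": 0, "ty": 0, "tz": 0, "twist": 0, "claw": 0.6}, {"tx": 0, "ty": 0, "tz": 0, "twist": 0, "claw": 0.6}, {"tx": 0, "ty": 0, "tz": 0, "twist": 0, "claw": 0.6}])

```text
t: 13.33
tool_pos: [522.0, 52.8, 223.0]
ee_rot: [-0.753, -3.048, 0.0]
contact_force: [-1.0, -0.4, -1.4]
width: 53.1
gripper_force: 0.0
```

```bash
python3 - <<'E'
from h import *
o=bot.get_obs(); p=bot.grab_frame('wrist')
print(o['t'],o['tool_pos'],o['width'],o['contact_force'])
im=np.clip((p['color']/255.)**.5*255,0,255).astype(np.uint8)[:,:,::-1]
cv2.imwrite('pics/w7b.png',cv2.resize(im[80:280,200:450],None,fx=3,fy=3))
E
```

```text
13.3333 [522.02362404  52.75066755 223.00104715] 53.13587668358709 [-0.9787347  -0.42791451 -1.35463408]
```

View pics/w7b.png

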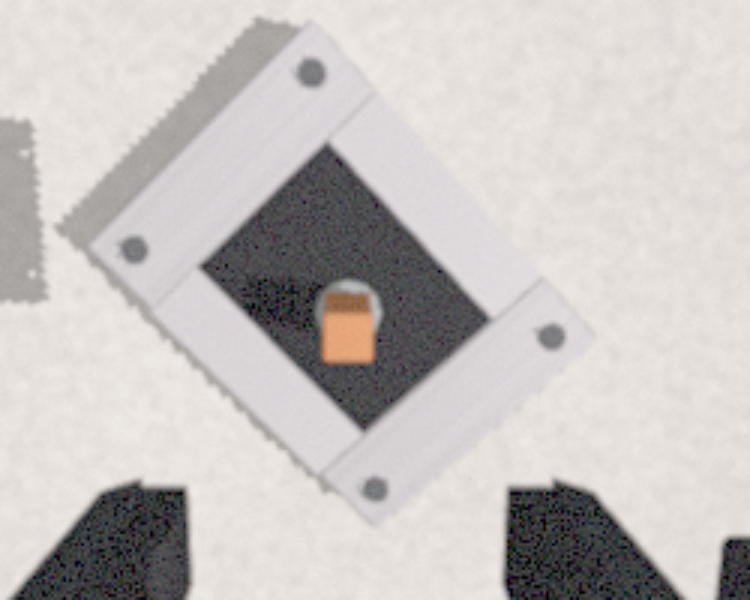

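The peg stands upright in the window, with its head top at crop pixel (348,337) and its collar around (350,308) on the black plate. The gripper is open and well above it.

```bash
python3 -c "
from bench import bot
print(bot.sign_off())"
```

```text
the job is handed in; nothing more can be done
None
```

The orange peg is upright and fully home in the black plate's hole, and released; the job was handed in at about 13 s, with a highest measured push of about 10 N (limit 35 N); the hand-in returned no verdict.

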